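# Snap the plug into a filler-valve cartridge with the bench pliers

### The arm

A 6-joint arm with a two-finger parallel gripper is mounted at the origin on the work surface. World frame = base frame: x ahead of the robot, y to its left, z up, the work surface at z = 0. Lengths are in mm, angles in rad, forces in N, time in s.
With the tool pointing down it reaches from about 350 to 875 mm from the base axis. Payload 4.2 kg.
Tool frame: the origin (TCP) lies midway between the tips of the shut fingers; the grasp point (between the pads) lies 19 mm behind it; z points along the fingers, y is the direction in which the jaws open and shut (so a half turn about z gives the same grasp; the last joint's range is limited). The gripper opens to 85 mm and grips with 20 to 120 N. Pads are 22 mm wide; open, the fingers measure 114 mm over their backs; the gripper's body (76 mm by 85 mm) begins 54 mm behind the grasp point. The pads swing forward as they close: fully open they stand 13 mm farther back than shut.
Start: joints at [-0.876, 0.385, 0.008, 0, -1.194, -0.259], TCP at [263.847, -566.555, 231.312] pointing down, gripper open.
Joint ranges: [-3.14, 3.14], [-1.21, 2.06], [-1.07, 1.41], [-3.16, 2.05], [-2.99, -0.16], [-3.1, 3.1]. Speed limits (rad/s): [2.79, 2.79, 3.14, 3.14, 3.14, 3.14].

### API

Orientations are given as a unit quaternion [x, y, z, w].
In Python, from bench import arm, eyes, nets gives the robot as it stands.
- The arm moves only by the tool jog_arm, never from a script. Its argument "rows" is a list of rows, each a list of 3 entries, a list of its own where there are three numbers: the shift along the tool's x, y, z in cm, then the turn, a rotation vector about the tool's x, y, z in degrees, then the finger opening in cm, from 0 to 8.54. In form: [[[x, y, z], [ax, ay, az], jaw], ...]. A call has 1 to 10 rows; each row shifts and turns the commanded pose from where the row before left it, along the tool's axes as they then stand; what a row does not reach is not made up. A row lasts 1/8 s, in which the tool goes at most 62.5 mm and 10.7 degrees, less where a joint would pass 70% of its speed; a pose out of reach is approached as far as the arm can. A call with a gripper value outside its range is refused whole. The fingers move at their own pace and stop on an object; the grip force is fixed at half the most. Time passes only in rows, so rows that do not move let the fingers close. It gives the time, the measured TCP pose, the force and the opening at its end, in the units of the state.
- arm.read_state(): the state, without advancing time (a new reading comes with each control period).
- eyes.get_image(name): name is "scene" or "top" or "wrist"; returns the picture (480x640x3 uint8, red, green, blue); there is no depth.
- eyes.camera_model(name): a dict with "K" (3x3 intrinsics, pixels), "rvec" (rotation vector, rad) and "tvec" (3), from world to camera coordinates, as OpenCV has them. Camera axes: x right, y down, z forward; pixel columns grow to the right and rows downward; lengths in mm; the calibration is good to about 2 mm. The wrist camera is an equidistant fisheye: a pixel r from the principal point sees the ray r / f radians off the axis. A picture is of the moment at which its call begins: read the wrist's pose just before it. camera_model takes no time and is no camera call; for the wrist camera it gives the pose at the moment of the call.
- arm.job_done(): hands the job in, once; it reports no verdict.
Trained networks look in the newest picture that a camera, given by its name, has taken for a name from the list of things; names that differ only in an ending like _2 or _b are one class to them, and where a whole thing is asked for, a point or a joint stands for the part that bears it (a point fixed in the world has none). Each returns a list of dicts, best first, with "conf" (0 to 1); they miss things now and then, are a little off and sometimes report something else, mostly with a low value. They report only what shows in the picture. A call takes as long as a camera call. They do not tell look-alikes from the thing itself.
- nets.boxes_of(camera, name): "position" ([column, row] as shares, 0 to 1, of the picture: columns of its width, rows of its height, amid what is visible of it).
The state is a dict: "clock": time; "joints": joint angles; "joint_vel": joint speeds; "joint_efforts": joint torques, N m; "position": TCP position; "ee_rot": TCP orientation; "contact_force": force on the tool from outside, world axes, zero at the start; "wrist_torque": the same for the moment, N m; "gripper_width": finger opening in mm.
Only numpy, scipy, OpenCV 4.12 (cv2) and the standard library are available. Lean on these libraries where they do the work, as an engineer would, in place of code of your own. Each camera call takes 0.05 s, during which the arm holds its last target.

### The job

Stand the valve cartridge in the nest of the bench pliers, then squeeze the two plier handles together until the white plug snaps home in the cartridge: you feel the resistance rise, peak and suddenly give. Stop there, because squeezing on after the snap crushes the seal; let the handles spring open and leave the cartridge standing in the nest. Push the plug only with the pliers, never with the gripper, and do not disturb the bottle, the tub or the wrench.

Things in the scene. Friction and masses are not known exactly. Their poses are not given: they have to be found in the camera images.
- cartridge_mid (a point): Middle of the loose valve cartridge, half-way up: a steel-grey block 28 mm (x) by 50 mm (y) by 44 mm tall (z up), 0.16 to 0.28 kg, standing on the bench, with a white plastic plug, 18 mm diameter, 10 mm out of the middle of its +y end. The point halves the overall 60 mm length (block y -30 to +20 mm, plug +20 to +30) and is 22 mm above the underside. Grasp from above across x.
- plug (a joint): How far the plug is pushed in, m. 0 = as delivered (10 mm proud); 0.005 = home (5 mm proud), held by a spring detent. The push needed peaks at about 12 N at 1 mm in and falls to nothing at 2.5 mm; from there it jumps home by itself. Beyond home it presses on the seal (12 N at 5.3 mm, 27 N at 5.5 mm); past 0.0055 the seal is crushed.
- nest (a point): Middle of the nest's floor on the pliers' fixed base, 20 mm above the bench. z up, x from the handles to the pivot, y left. The cartridge stands here with its y along y, either way round, between two white cheeks 32 mm apart in x, 10 mm high, 30 mm long in y; it can slide along y and the jaws centre it. Base plate 10 mm thick, x -45 to 120 mm, y +-65 mm. Legs: 12 mm round bars, 54 mm to each side.
- pivot (a point): Top of the pliers' pivot pin, 52 mm above the bench, 90 mm from the nest along x. Both legs turn about it in a level plane 42 mm above the bench. They pass the nest at y = +-54 mm from x = 70 to -28 mm and bend in to parallel rubber handles at y = +-27 mm from x = -50 to -140 mm (nest frame, open).
- pad_left (a point): Face of the fixed jaw pad (20 mm disc) on the left leg, 33 mm left of the nest's middle when open. The opposite pad on the right leg is screw-adjusted: its face lies between 33 and 41 mm right of the middle, differently every time and not measured, so the squeeze at which the jaws meet the cartridge must be felt.
- grip_left (a point): Centre of the left handle's bar (round, 12 mm thick, 42 mm above the bench) at the place to squeeze, 180 mm from the pivot. Open, the handles measure 66 mm over their outsides; each must go about 8 to 17 mm inward to snap the plug. Squeeze both at once from above, one finger outside each. They move twice as far as the jaws, with half the jaw force.
- grip_right (a point): The same point on the right handle.
- handle_left (a joint): Angle of the left handle, rad: 0 = open (as found), grows as it is squeezed inward, stop at 0.17. A light spring (1 to 2 N at the grip) reopens it when let go.
- handle_right (a joint): The same for the right handle.
- bottle_mid (a point): Bystander: amber bottle, 68 mm diameter, 240 mm tall, standing; this point is on its axis, 120 mm up.
- tub_mid (a point): Bystander: white plastic tub, 90 mm wide at the rim, 60 mm tall; this point is on its axis, 30 mm up.
- wrench: Bystander: steel wrench lying flat on the bench, about 180 mm long along its x; origin under its middle.
Not all that is in view belongs to the job. Of the things like the part that bears cartridge_mid, leave any that is blue or purple; of the rest the larger one is meant.

How it is judged:
By the outcome, as a careful person would: the job done as asked, in the order asked, and still so for the second after the job is handed in, with the robot touching nothing.
It also fails if it takes over 64 s, if anything falls off the work surface, if the arm or the gripper's body presses on something with over 40 N, if the wrist force passes 120 N, or if a joint passes its speed limit or range.

## Working session

There is one attempt and no reset: what is moved stays moved. The work goes in short steps, Python scripts to look and compute and a tool call to move; the robot and the scene stay as the last step left them, time stands still between calls to the robot, and variables do not carry over. Pictures are saved under pics/ and viewed, and the job is handed in when it is done.

Besides the shell and the picture viewer there is one more tool, called after "Request:" by a JSON object that holds its "api" and its "payload". jog_arm: Moves the arm, as the interface text tells. Its arguments: {"type":"object","properties":{"rows":{"type":"array","items":{"type":"array"}}},"required":["rows"]}

```bash
ls; mkdir -p pics
python3 - <<'E'
from bench import arm, eyes, nets
import cv2
print(arm.read_state())
for c in ["scene","top","wrist"]:
    im=eyes.get_image(c); cv2.imwrite(f"pics/{c}0.png",im[:,:,::-1])
    print(c,eyes.camera_model(c))
E
```

```text
pics
{'clock': 0.0, 'joints': array([-8.76382868e-01,  3.85575302e-01,  6.58922294e-03, -5.21500547e-04,
       -1.19399435e+00, -2.58624068e-01]), 'joint_vel': array([ 0.00102403, -0.00222088,  0.00085244,  0.00017696,  0.00064973,
       -0.00200403]), 'joint_efforts': array([-3.68995006e-04, -3.92291343e+01,  1.88395143e+01,  4.18615177e+00,
       -4.74233064e-03, -1.62386158e-05]), 'position': array([ 263.60793486, -566.02583438,  230.19260848]), 'ee_rot': array([-2.16080511e-01,  9.76374908e-01,  1.08155710e-03, -2.85557028e-04]), 'contact_force': array([-1.36580986, -0.08994242, -0.17913082]), 'wrist_torque': array([ 0.00793837,  0.01277663, -0.02901439]), 'gripper_width': 85.6419917180296}
scene {'K': array([[450.74533704,   0.        , 311.8494524 ],
       [  0.        , 450.74533704, 238.95975049],
       [  0.        ,   0.        ,   1.        ]]), 'rvec': array([ 1.31993804,  2.01020037, -1.02739098]), 'tvec': array([ 185.87663659, -207.55678404, 1654.20562724])}
top {'K': array([[467.56682731,   0.        , 321.21617793],
       [  0.        , 467.56682731, 229.24771357],
       [  0.        ,   0.        ,   1.        ]]), 'rvec': array([ 2.19182845, -2.12964047,  0.13044679]), 'tvec': array([   9.96955597,  570.50986555, 1179.90198894])}
wrist {'K': array([[371.64829954,   0.        , 318.40735231],
       [  0.        , 371.64829954, 237.06783704],
       [  0.        ,   0.        ,   1.        ]]), 'rvec': array([-1.57977225, -2.47928557, -0.40604006]), 'tvec': array([623.30751216, -41.55241245, 378.37033644])}
```

View pics/scene0.png

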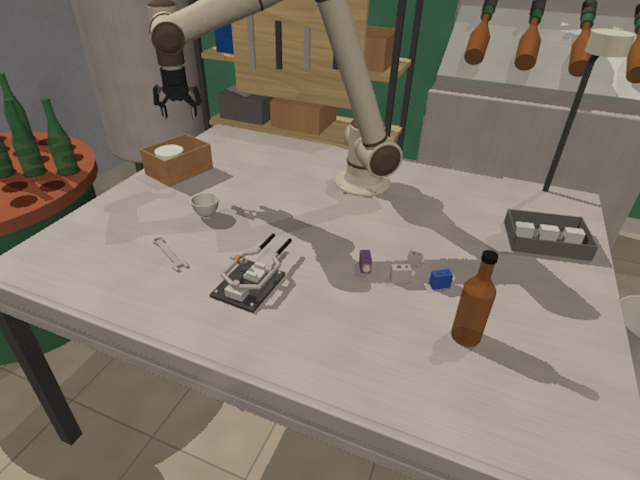

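View pics/top0.png

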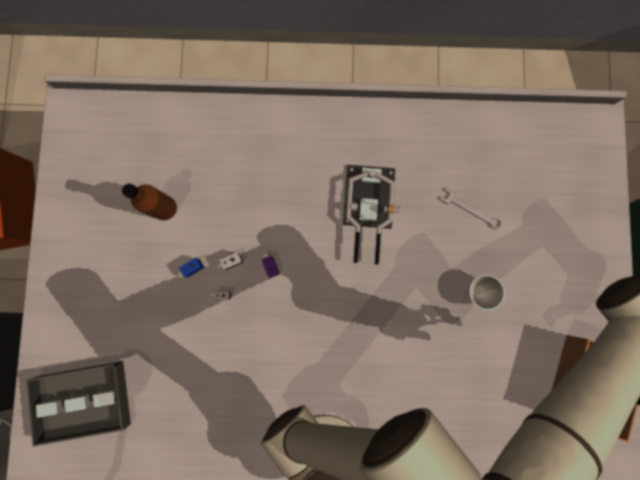

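View pics/wrist0.png

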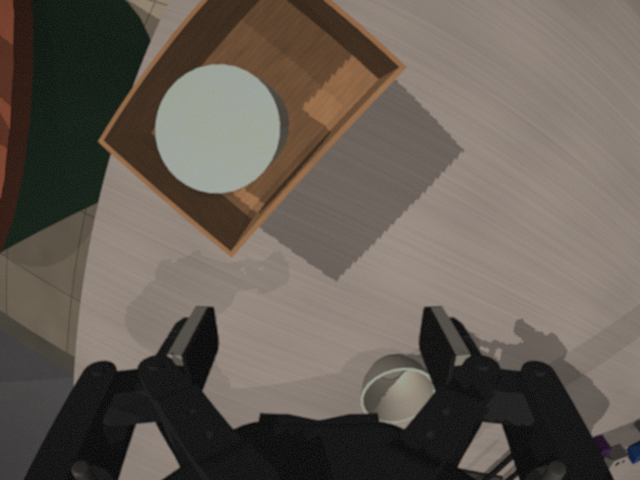

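The overhead picture shows the pliers at about (370,205) with the handles pointing down toward the robot. The larger grey cartridge is at (231,260) and its small look-alike at (222,295). Blue is at (192,267), purple at (271,267), the bottle at (155,200), the wrench at (468,210) and the tub at (487,292). Next I turn these into positions.

```bash
cat > h.py <<'E'
from bench import arm, eyes, nets
import cv2, numpy as np
from scipy.spatial.transform import Rotation as R
def ray(cam,m,uv):
    K=m['K']
    if cam=='wrist':
        x=(uv[0]-K[0,2])/K[0,0]; y=(uv[1]-K[1,2])/K[1,1]; r=np.hypot(x,y)
        d=np.array([np.sin(r)*x/r,np.sin(r)*y/r,np.cos(r)]) if r>1e-9 else np.array([0,0,1.])
    else: d=np.array([(uv[0]-K[0,2])/K[0,0],(uv[1]-K[1,2])/K[1,1],1.])
    Rm=cv2.Rodrigues(m['rvec'])[0]
    return -Rm.T@m['tvec'], Rm.T@d
def at_z(cam,m,uv,z):
    o,d=ray(cam,m,uv); return o+d*(z-o[2])/d[2]
def proj(cam,m,P):
    p=cv2.Rodrigues(m['rvec'])[0]@np.asarray(P,float)+m['tvec']; K=m['K']
    if cam=='wrist':
        t=np.arctan2(np.hypot(p[0],p[1]),p[2]); s=t/np.hypot(p[0],p[1])
        return np.array([K[0,0]*p[0]*s+K[0,2],K[1,1]*p[1]*s+K[1,2]])
    return np.array([K[0,0]*p[0]/p[2]+K[0,2],K[1,1]*p[1]/p[2]+K[1,2]])
def pair(a,b):
    # least-squares intersection of 2 rays
    A=[];B=[]
    for o,d in (a,b):
        d=d/np.linalg.norm(d); M=np.eye(3)-np.outer(d,d); A.append(M);B.append(M@o)
    return np.linalg.lstsq(np.vstack(A),np.hstack(B),rcond=None)[0]
E
python3 - <<'E'
from h import *
eyes.get_image("top");eyes.get_image("scene")
Z=dict(cartridge_mid=22,nest=20,pivot=52,pad_left=42,grip_left=42,grip_right=42,bottle_mid=120,tub_mid=30,wrench=5,handle_left=42)
for n in Z:
  for c in ["top","scene"]:
    m=eyes.camera_model(c)
    for r in nets.boxes_of(c,n)[:4]:
        uv=np.array(r['position'])*[640,480]
        print(n,c,round(r['conf'],2),uv.round(1),at_z(c,m,uv,Z[n]).round(0))
a=cv2.imread("pics/top0.png")
crop=a[150:310,160:420]; cv2.imwrite("pics/crop0.png",cv2.resize(crop,None,fx=3,fy=3,interpolation=cv2.INTER_CUBIC))
print(arm.read_state()['clock'])
E
```

```text
cartridge_mid top 0.86 [191.9 268.4] [459. 359.  22.]
cartridge_mid top 0.78 [273.7 267.9] [467. 147.  22.]
cartridge_mid top 0.69 [219.4 292.9] [399. 284.  22.]
cartridge_mid top 0.51 [229.6 262.1] [479. 262.  22.]
cartridge_mid scene 0.81 [363.9 260.1] [471. 152.  22.]
cartridge_mid scene 0.71 [441.2 275.7] [451. 359.  22.]
cartridge_mid scene 0.62 [417.8 261.5] [416. 290.  22.]
cartridge_mid scene 0.57 [398.9 274.6] [492. 256.  22.]
nest top 0.75 [371.7 202.1] [ 648. -105.   20.]
nest scene 0.72 [248.5 279.3] [668. -98.  20.]
pivot top 0.91 [365.9 200.8] [645. -87.  52.]
pivot top 0.7 [471.1 211.6] [ 625. -358.   52.]
pivot scene 0.88 [249.4 277.9] [695. -78.  52.]
pad_left top 0.56 [354.2 209.4] [623. -58.  42.]
pad_left top 0.32 [386.9 212.9] [ 617. -142.   42.]
pad_left scene 0.89 [269.2 265. ] [618. -63.  42.]
grip_left top 0.71 [353.  206.8] [630. -54.  42.]
grip_left scene 0.94 [268.3 271.3] [642. -53.  42.]
grip_right top 0.93 [389.5 210.7] [ 622. -149.   42.]
grip_right scene 0.74 [235.1 254. ] [ 613. -169.   42.]
bottle_mid top 0.83 [150.8 201. ] [617. 441. 120.]
bottle_mid top 0.34 [366.9 199.8] [635. -83. 120.]
bottle_mid top 0.32 [353.3 208.6] [612. -50. 120.]
bottle_mid scene 0.91 [475.8 304.5] [644. 447. 120.]
bottle_mid scene 0.32 [240.6 255.9] [701. -94. 120.]
tub_mid top 0.8 [487.2 293. ] [ 418. -404.   30.]
tub_mid scene 0.64 [204.1 204.1] [ 411. -406.   30.]
wrench top 0.96 [473.1 210.7] [ 635. -378.    5.]
wrench scene 0.66 [168.2 253.5] [ 647. -370.    5.]
handle_left top 0.84 [355.7 208.3] [626. -61.  42.]
handle_left scene 0.65 [270.4 269.7] [634. -51.  42.]
handle_left scene 0.29 [247.3 279.7] [693. -86.  42.]
1.25
```

View pics/crop0.png

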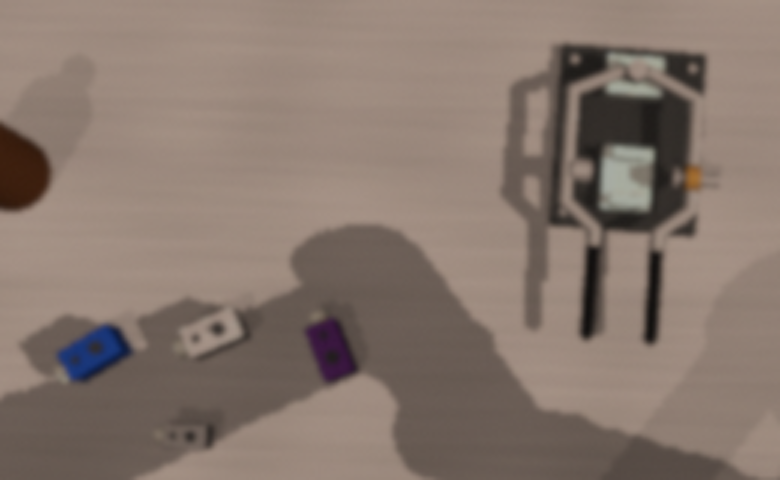

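Run:
```python
from h import *
s=arm.read_state(); T=R.from_quat(s['ee_rot']).as_matrix()
m=eyes.camera_model('wrist'); Rm=cv2.Rodrigues(m['rvec'])[0]
print("cam in tool",T.T@(-Rm.T@m['tvec']-s['position']))
print("cam axes in tool (cols x,y,z)\n",(T.T@Rm.T).round(3))
print(T.round(3))
mt=eyes.camera_model('top')
c=lambda u,v:(160+u/3,150+v/3)
for n,uv,z in [("grey top right-up corner",(240,308),44),("tl",(180,338),44),("bl",(188,358),44),("br",(248,330),44),("pivot",(638,70),52),("hl end",(587,335),42),("hr end",(651,340),42),("hl start",(594,245),42),("hr start",(657,252),42),("nestmid",(628,180),20)]:
    print(n,at_z('top',mt,c(*uv),z).round(1))
```

```text
cam in tool [  81.12803559    1.43026512 -141.35085308]
cam axes in tool (cols x,y,z)
 [[ 0.    -0.948 -0.319]
 [ 1.     0.001 -0.001]
 [ 0.002 -0.319  0.948]]
[[-0.907 -0.422  0.   ]
 [-0.422  0.907  0.   ]
 [-0.     0.    -1.   ]]
grey top right-up corner [502.5 232.3  44. ]
tl [475.5 282.   44. ]
bl [458.8 274.3  44. ]
br [483.9 224.6  44. ]
pivot [ 717.8 -102.9   52. ]
hl end [488.1 -64.1  42. ]
hr end [ 485.4 -118.7   42. ]
hl start [565.5 -68.6  42. ]
hr start [ 561.  -122.8   42. ]
nestmid [626.5 -99.1  20. ]
```

Request:
{"api": "jog_arm", "payload": {"rows": [[[0,0,0],[0,0,-10.6],8.5],[[0,0,0],[0,0,-10.6],8.5],[[0,0,0],[0,0,-10.6],8.5],[[0,0,0],[0,0,-10.6],8.5],[[0,0,0],[0,0,-10.6],8.5],[[0,0,0],[0,0,-10.6],8.5],[[0,0,0],[0,0,-10.6],8.5],[[0,0,0],[0,0,-10.6],8.5]]}}

```text
clock: 2.25
position: [263.8, -566.6, 231.3]
ee_rot: [0.82, -0.573, 0.0, -0.0]
contact_force: [-0.3, -0.7, 0.5]
gripper_width: 85.1
```

Request:
{"api": "jog_arm", "payload": {"rows": [[[-5,-3.4,0],[0,0,0],8.5],[[-5,-3.4,0],[0,0,0],8.5],[[-5,-3.4,0],[0,0,0],8.5],[[-5,-3.4,0],[0,0,0],8.5],[[-5,-3.4,0],[0,0,0],8.5],[[-5,-3.4,0],[0,0,0],8.5],[[-5,-3.4,0],[0,0,0],8.5]]}}

```text
clock: 3.12
position: [369.7, -154.9, 231.8]
ee_rot: [0.818, -0.575, 0.001, -0.0]
contact_force: [1.3, 0.5, 0.4]
gripper_width: 85.3
```

Request:
{"api": "jog_arm", "payload": {"rows": [[[-5,-3.4,1.1],[0,0,0],8.5],[[-5,-3.4,1.1],[0,0,0],8.5],[[-5,-3.4,1.1],[0,0,0],8.5],[[-5,-3.4,1.1],[0,0,0],8.5],[[-5,-3.4,1.1],[0,0,0],8.5],[[-5,-3.4,1.1],[0,0,0],8.5],[[-5,-3.4,1.1],[0,0,0],8.5],[[0,0,0],[0,0,0],8.5],[[0,0,0],[0,0,0],8.5]]}}

```text
clock: 4.25
position: [474.7, 253.1, 154.0]
ee_rot: [0.818, -0.575, -0.0, 0.001]
contact_force: [-0.2, -0.1, -0.1]
gripper_width: 85.2
```

Run:
```python
from h import *
import pickle
s=arm.read_state(); m=eyes.camera_model('wrist'); im=eyes.get_image('wrist')
print(s['position'],s['joints'].round(2)); pickle.dump((s,m,im),open("w1.pkl","wb"))
cv2.imwrite("pics/w1.png",im[:,:,::-1])
for r in nets.boxes_of('wrist','cartridge_mid')[:5]:
    uv=np.array(r['position'])*[640,480]; print(r['conf'],uv.round(1),at_z('wrist',m,uv,22).round(1))
```

```text
[474.67120403 253.0920017  153.97989349] [ 0.79  0.31 -0.32 -0.   -0.95 -0.45]
0.92 [302.8 231. ] [484.7 263.   22. ]
0.84 [290.6 340.9] [462.  362.8  22. ]
0.67 [398.1 283.6] [395.9 279.4  22. ]
0.61 [365.8 107.4] [472.9 158.7  22. ]
```

View pics/w1.png

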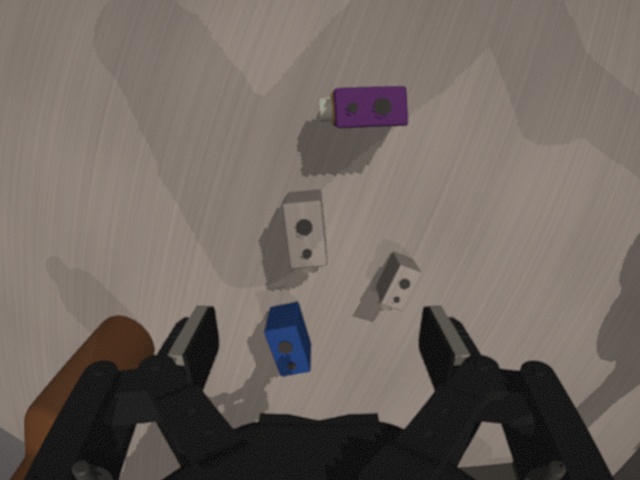

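The large grey cartridge is at about (304,230), with blue at (289,340), purple at (370,106) and the small grey one at (400,282). I'll zoom in for its corners.

Run:
```python
import cv2
a=cv2.imread("pics/w1.png")[170:300,240:400]
cv2.imwrite("pics/w1c.png",cv2.resize(a,None,fx=4.5,fy=4.5,interpolation=cv2.INTER_CUBIC))
```

```text
(no output)
```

View pics/w1c.png

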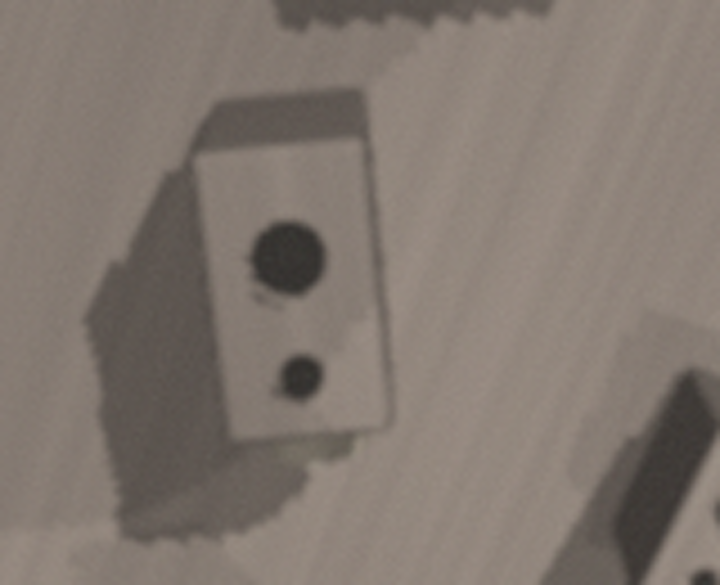

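Run:
```python
from h import *
import pickle
s,m,im=pickle.load(open("w1.pkl","rb"))
P=[at_z('wrist',m,(240+u/4.5,170+v/4.5),44) for u,v in [(193,152),(362,138),(392,428),(230,440)]]
for p in P: print(p.round(1))
P=np.array(P)
for i in range(4): print(np.linalg.norm(P[i]-P[(i+1)%4]).round(1))
ax=(P[3]+P[2]-P[0]-P[1])[:2]; ax/=np.linalg.norm(ax); c=P.mean(0)[:2]
print("y axis",ax,"yaw",np.degrees(np.arctan2(-ax[0],ax[1])),"block centre",c,"mid",c+5*ax)
T=R.from_quat(s['ee_rot']).as_matrix(); print(T.round(3))
print("tool y angle",np.degrees(np.arctan2(T[1,1],T[0,1])))
print("shift to block centre in tool",T.T@(np.r_[c,0]-s['position']))
```

```text
[505.8 242.   44. ]
[481.9 231.2  44. ]
[460.8 274.9  44. ]
[485.  285.9  44. ]
26.2
48.5
26.6
48.5
y axis [-0.43047148  0.90260418] yaw 25.497485436520517 block centre [483.3756823  258.49404189] mid [481.22332488 263.00706277]
[[ 0.339 -0.941 -0.001]
 [-0.941 -0.339 -0.001]
 [ 0.     0.001 -1.   ]]
tool y angle -160.2081108018435
shift to block centre in tool [ -2.19239972 -10.17922871 153.96861455]
```

Request:
{"api": "jog_arm", "payload": {"rows": [[[-0.2,-1.0,3],[0,0,-5.7],6],[[0,0,4],[0,0,0],6],[[0,0,3],[0,0,0],6],[[0,0,2],[0,0,0],6],[[0,0,2],[0,0,0],6],[[0,0,0],[0,0,0],6]]}}

```text
clock: 5.1
position: [483.1, 256.7, 13.8]
ee_rot: [0.845, -0.535, -0.0, 0.001]
contact_force: [0.2, 0.2, 0.3]
gripper_width: 60.0
```

Run:
```python
from h import *
s=arm.read_state(); m=eyes.camera_model('wrist'); im=eyes.get_image('wrist')
print(s['position'],s['contact_force'].round(1)); cv2.imwrite("pics/w2.png",im[:,:,::-1])
```

```text
[483.14479477 256.72204745  13.7784236 ] [0.2 0.2 0.3]
```

View pics/w2.png

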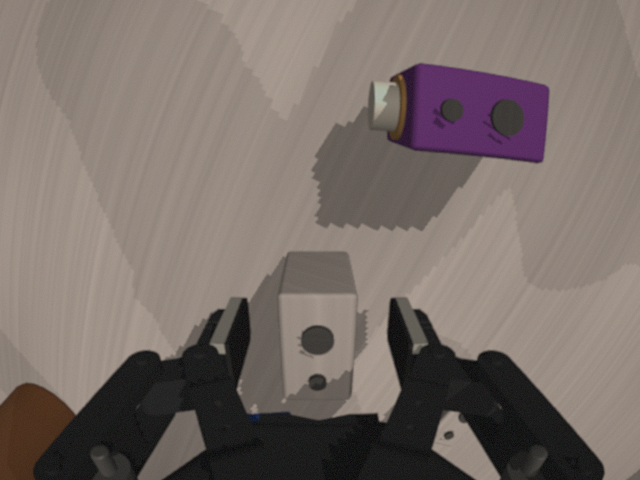

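The cartridge sits squarely between the open fingers, with its top face spanning (279–356, 293–400). I'll close now.

Request:
{"api": "jog_arm", "payload": {"rows": [[[0,0,0],[0,0,0],1],[[0,0,0],[0,0,0],1],[[0,0,0],[0,0,0],1],[[0,0,0],[0,0,0],1],[[0,0,0],[0,0,0],1]]}}

```text
clock: 5.78
position: [484.3, 258.8, 15.6]
ee_rot: [0.846, -0.534, 0.0, -0.001]
contact_force: [-0.9, -1.4, 6.1]
gripper_width: 27.1
```

Request:
{"api": "jog_arm", "payload": {"rows": [[[0,0,-1],[0,0,0],1],[[0,0,-2],[0,0,0],1],[[0,0,-4],[0,0,0],1],[[0,0,-5],[0,0,0],1],[[0,0,-4],[0,0,0],1],[[0,0,0],[0,0,0],1]]}}

```text
clock: 6.52
position: [485.0, 259.7, 178.0]
ee_rot: [0.846, -0.534, 0.001, -0.004]
contact_force: [0.6, 0.4, -4.1]
gripper_width: 27.2
```

Request:
{"api": "jog_arm", "payload": {"rows": [[[0,0,0],[0,0,9.5],1],[[0,0,0],[0,0,9.5],1],[[0,0,0],[0,0,9.5],1],[[5,-3,0],[0,0,0],1],[[5,-3,0],[0,0,0],1],[[5,-3,0],[0,0,0],1],[[5,-3,0],[0,0,0],1],[[5,-3,0],[0,0,0],1],[[0,0,0],[0,0,0],1],[[0,0,0],[0,0,0],1]]}}

```text
clock: 7.78
position: [619.0, 0.6, 172.2]
ee_rot: [-0.688, 0.726, 0.001, -0.002]
contact_force: [0.7, -0.2, -3.8]
gripper_width: 27.2
```

Run:
```python
from h import *
import pickle
s=arm.read_state(); m=eyes.camera_model('wrist'); im=eyes.get_image('wrist')
print(s['position'],s['joints'].round(2),s['contact_force'].round(1)); pickle.dump((s,m,im),open("w3.pkl","wb"))
cv2.imwrite("pics/w3.png",im[:,:,::-1])
```

```text
[6.18987539e+02 5.75838161e-01 1.72172715e+02] [ 0.26  0.42 -0.09 -0.   -1.06 -0.32] [ 0.7 -0.2 -3.8]
```

View pics/w3.png

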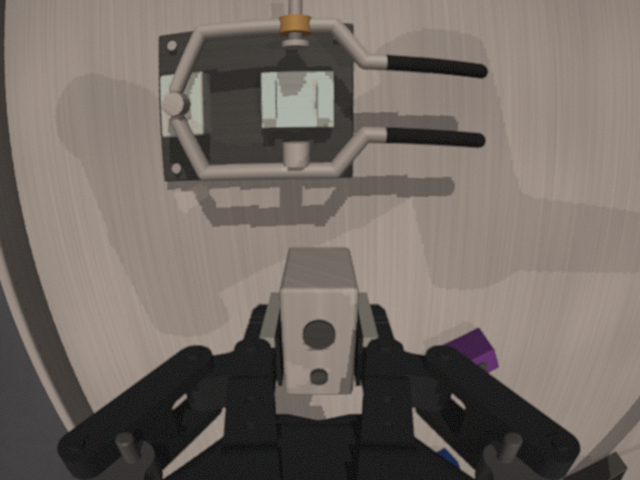

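Run:
```python
import cv2
a=cv2.imread("pics/w3.png")[0:200,150:390]
cv2.imwrite("pics/w3c.png",cv2.resize(a,None,fx=3,fy=3,interpolation=cv2.INTER_CUBIC))
a=cv2.imread("pics/w3.png")[30:230,330:510]
cv2.imwrite("pics/w3d.png",cv2.resize(a,None,fx=3,fy=3,interpolation=cv2.INTER_CUBIC))
```

```text
(no output)
```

View pics/w3c.png

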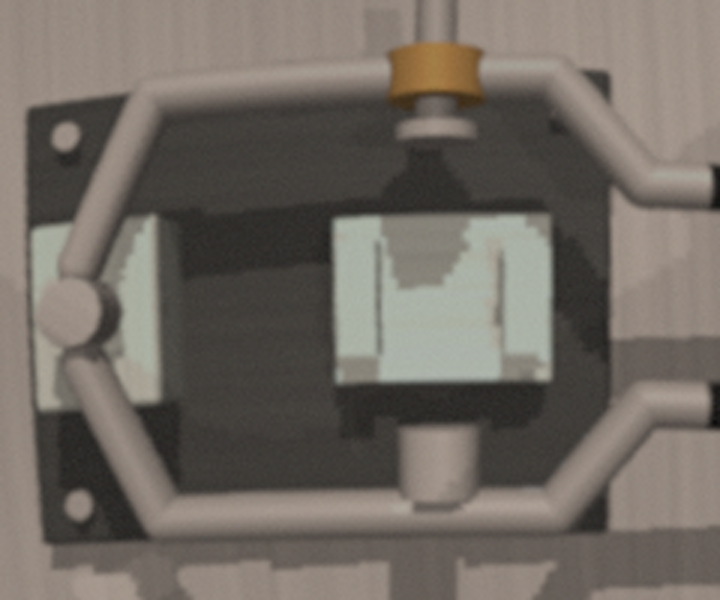

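View pics/w3d.png

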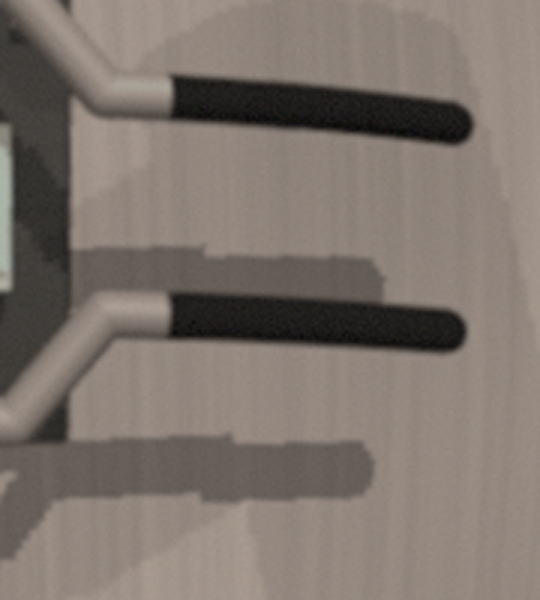

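Run:
```python
from h import *
import pickle
s,m,im=pickle.load(open("w3.pkl","rb"))
c=lambda u,v:(150+u/3,u*0+v/3)
d=lambda u,v:(330+u/3,30+v/3)
W=lambda uv,z:at_z('wrist',m,uv,z)
piv=W(c(70,312),52); print("pivot",piv)
ch=np.array([W(c(*p),30) for p in [(333,215),(552,212),(552,382),(335,385)]]); print("cheeks",ch.round(1),ch.mean(0))
for i in range(4): print(np.linalg.norm(ch[i]-ch[(i+1)%4]).round(1))
print("inner", W(c(378,300),30),W(c(501,300),30), "at20", W(c(380,300),20),W(c(497,300),20))
# handles: centres at start and near end, tangent height ~42
hr0=W(d(173,97),42);hr1=W(d(452,123),42);hl0=W(d(170,315),42);hl1=W(d(446,331),42)
print("R",hr0,hr1,"L",hl0,hl1)
mid0=(hr0+hl0)/2;mid1=(hr1+hl1)/2; print(mid0,mid1,np.linalg.norm(hr0-hl0),np.linalg.norm(hr1-hl1))
ax=(piv-mid1)[:2]; print("yaw",np.degrees(np.arctan2(ax[1],ax[0])),np.linalg.norm(ax)); ax/=np.linalg.norm(ax)
print("nest from pivot",piv[:2]-90*ax)
pl=[W(c(*p),42) for p in[(400,428),(478,425)]];print("padL",pl)
pr=[W(c(*p),42) for p in[(398,130),(476,130)]];print("padR",pr)
# base plate corners z=10
print([W(c(*p),10).round(1) for p in[(28,110),(608,72),(608,532),(46,543)]])
T=R.from_quat(s['ee_rot']).as_matrix()
print("tool y angle",np.degrees(np.arctan2(T[1,1],T[0,1])), T.round(3))
# cartridge in hand: corners of its top in the full picture, at height pos+? 
zt=s['position'][2]+30
print("cart top",[ (T.T@(W(p,zt)-s['position'])).round(1) for p in [(281,289),(356,289),(357,393),(282,393)]])
```

```text
pivot [718.6180968  -99.30302961  52.        ]
cheeks [[ 655.5 -117.6   30. ]
 [ 601.  -114.6   30. ]
 [ 603.2  -71.2   30. ]
 [ 657.9  -73.9   30. ]] [629.39808037 -94.32113524  30.        ]
54.6
43.5
54.7
43.7
inner [645.51744318 -94.73099992  30.        ] [614.85788348 -92.64388087  30.        ] at20 [646.05704258 -95.21955266  20.        ] [615.86481213 -93.15763831  20.        ]
R [ 562.50328057 -118.61795666   42.        ] [ 489.22063857 -114.9244568    42.        ] L [565.40768802 -64.63965366  42.        ] [491.84825133 -60.60043767  42.        ]
[563.95548429 -91.62880516  42.        ] [490.53444495 -87.76244724  42.        ] 54.05638516247991 54.387529853961354
yaw -2.8965830767603964 228.37543055415247
nest from pivot [628.73308326 -94.75502542]
padL [array([640.98330824, -62.44838115,  42.        ]), array([622.07720126, -61.97287215,  42.        ])]
padR [array([ 637.07495255, -135.87422672,   42.        ]), array([ 618.54492885, -134.49161876,   42.        ])]
[array([ 744.6, -163.9,   10. ]), array([ 582.9, -156.1,   10. ]), array([588.8, -28.6,  10. ]), array([750.5, -37. ,  10. ])]
tool y angle 176.8970098582587 [[-0.054 -0.999 -0.004]
 [-0.999  0.054 -0.   ]
 [ 0.     0.004 -1.   ]]
cart top [array([ 24.7, -12.8, -30. ]), array([ 24.7,  12.3, -29.9]), array([-22.2,  15. , -29.9]), array([-22.1, -14.7, -30.1])]
```

Request:
{"api": "jog_arm", "payload": {"rows": [[[5,-0.8,0],[0,0,0],1],[[5,-0.7,0],[0,0,0],1],[[0,0,4],[0,0,0],1],[[0,0,3],[0,0,0],1],[[0,0,0],[0,0,0],1],[[0,0,0],[0,0,0],1],[[0,0,0],[0,0,0],1]]}}

```text
clock: 8.7
position: [631.2, -99.1, 106.3]
ee_rot: [-0.689, 0.725, -0.001, 0.001]
contact_force: [-0.3, -0.4, -3.4]
gripper_width: 26.8
```

Run:
```python
from h import *
import pickle
s=arm.read_state(); m=eyes.camera_model('wrist'); im=eyes.get_image('wrist')
print(s['position'],s['joints'].round(2),s['contact_force'].round(1)); pickle.dump((s,m,im),open("w4.pkl","wb"))
cv2.imwrite("pics/w4.png",im[:,:,::-1])
im=eyes.get_image('scene'); cv2.imwrite("pics/s4.png",cv2.resize(im[180:340,160:360,::-1],None,fx=3.5,fy=3.5,interpolation=cv2.INTER_CUBIC))
for z in (20,): 
  for P in [(629.2,-94.5,20)]: print(proj('wrist',m,P))
```

```text
[631.20645399 -99.11903564 106.30925832] [ 0.1   0.51 -0.12  0.   -0.94 -0.15] [-0.3 -0.4 -3.4]
[322.86155413 249.49774044]
```

View pics/w4.png

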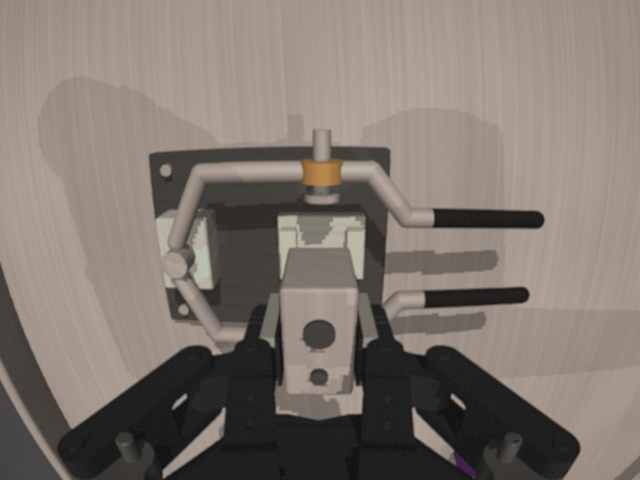

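View pics/s4.png

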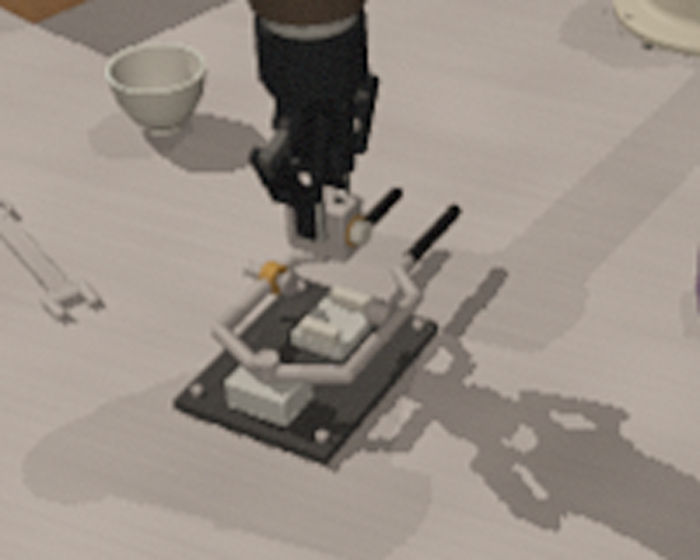

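Run:
```python
import cv2
a=cv2.imread("pics/w4.png")[190:400,240:400]
cv2.imwrite("pics/w4c.png",cv2.resize(a,None,fx=2.8*1.0,fy=2.8,interpolation=cv2.INTER_CUBIC))
```

```text
(no output)
```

View pics/w4c.png

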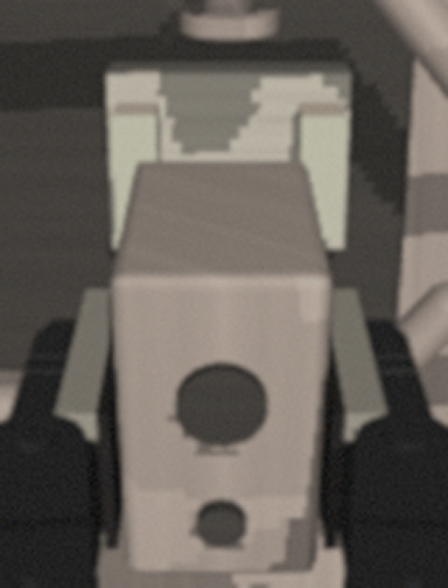

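Run:
```python
from h import *
import pickle
s,m,im=pickle.load(open("w4.pkl","rb"))
T=R.from_quat(s['ee_rot']).as_matrix(); p0=s['position']
t=lambda u,v,z:(T.T@(at_z('wrist',m,(240+u/2.8,190+v/2.8),z)-p0)).round(1)
print("inner top",t(157,112,30),t(300,112,30),"outer",t(112,112,30),t(348,112,30))
print("inner bottom front", t(157,150,30),t(300,150,30),"nest block outer", t(105,72,20),t(351,72,20))
zb=p0[2]-15.6
print("cart bottom",t(137,163,zb),t(305,163,zb)); print("cart top", t(113,275,zb+44),t(330,275,zb+44))
print("tool y angle",np.degrees(np.arctan2(T[1,1],T[0,1])))
```

```text
inner top [ 12.  -14.1  76.4] [12.  17.3 76.2] outer [ 12.  -24.   76.4] [12.1 27.9 76.2]
inner bottom front [  3.1 -14.3  76.4] [ 3.2 17.5 76.2] nest block outer [ 18.4 -26.4  86.4] [18.5 29.6 86.2]
cart bottom [ 22.4 -13.6  15.6] [22.5 13.4 15.5]
cart top [ 24.2 -13.2 -28.4] [ 24.2  13.1 -28.5]
tool y angle 177.04272888140798
```

Request:
{"api": "jog_arm", "payload": {"rows": [[[0.2,0.17,0],[0,0,0],1],[[0,0,2],[0,0,0],1],[[0,0,2],[0,0,0],1],[[0,0,1],[0,0,0],1],[[0,0,0.5],[0,0,0],1],[[0,0,0.5],[0,0,0],1],[[0,0,0.4],[0,0,0],1],[[0,0,0],[0,0,0],1]]}}

```text
clock: 9.8
position: [628.1, -101.7, 40.3]
ee_rot: [-0.688, 0.726, 0.0, -0.0]
contact_force: [0.0, -0.0, -3.7]
gripper_width: 27.0
```

Run:
```python
from h import *
s=arm.read_state(); im=eyes.get_image('wrist')
print(s['position'],s['contact_force'].round(1))
cv2.imwrite("pics/w5.png",im[:,:,::-1])
```

```text
[ 628.14487607 -101.69081815   40.25355813] [ 0.  -0.  -3.7]
```

View pics/w5.png

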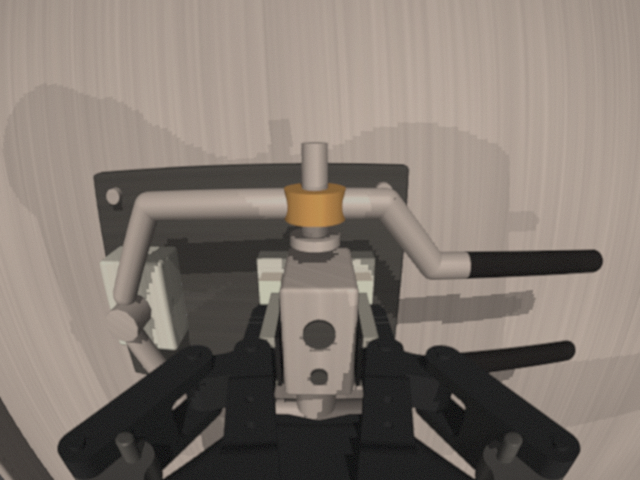

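Request:
{"api": "jog_arm", "payload": {"rows": [[[0,0,0.2],[0,0,0],1],[[0,0,0.1],[0,0,0],1],[[0,0,0.1],[0,0,0],1],[[0,0,0],[0,0,0],1]]}}

```text
clock: 10.35
position: [628.1, -101.7, 36.2]
ee_rot: [-0.688, 0.726, 0.0, -0.0]
contact_force: [-0.3, -0.3, -2.8]
gripper_width: 27.2
```

Request:
{"api": "jog_arm", "payload": {"rows": [[[0,0,0.1],[0,0,0],1],[[0,0,0],[0,0,0],1]]}}

```text
clock: 10.6
position: [628.4, -101.7, 35.7]
ee_rot: [-0.688, 0.726, -0.0, 0.0]
contact_force: [-1.3, -0.2, -0.7]
gripper_width: 27.0
```

Request:
{"api": "jog_arm", "payload": {"rows": [[[0,0,0.05],[0,0,0],1],[[0,0,0],[0,0,0],1]]}}

```text
clock: 10.85
position: [628.4, -101.7, 35.7]
ee_rot: [-0.688, 0.725, -0.0, 0.0]
contact_force: [-2.7, 1.3, 4.6]
gripper_width: 27.0
```

Contact reads 4.6 N upward, so the cartridge is seated. I'll release and lift.

Request:
{"api": "jog_arm", "payload": {"rows": [[[0,0,0],[0,0,0],4],[[0,0,0],[0,0,0],4.5],[[0,0,0],[0,0,0],4.5],[[0,0,-1],[0,0,0],4.5],[[0,0,-3],[0,0,0],4.5],[[0,0,-5],[0,0,0],4.5],[[0,0,-5],[0,0,0],4.5],[[0,0,0],[0,0,0],4.5],[[0,0,0],[0,0,0],4.5]]}}

```text
clock: 11.98
position: [627.9, -101.6, 175.0]
ee_rot: [-0.688, 0.726, 0.0, 0.0]
contact_force: [-0.7, 0.4, -0.6]
gripper_width: 45.0
```

Run:
```python
from h import *
s=arm.read_state(); m=eyes.camera_model('wrist');im=eyes.get_image('wrist')
print(s['position'],s['contact_force'].round(1),s['joints'].round(2))
cv2.imwrite("pics/w6.png",im[:,:,::-1])
import pickle;pickle.dump((s,m,im),open("w6.pkl","wb"))
```

```text
[ 627.86179136 -101.55743319  175.04960437] [-0.7  0.4 -0.6] [ 0.09  0.44 -0.04 -0.   -1.08 -0.15]
```

View pics/w6.png

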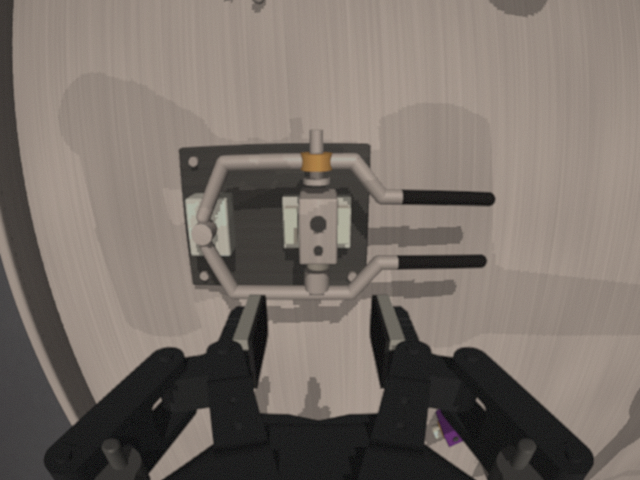

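The cartridge stands in the nest (block at 318,228) with the plug toward the left pad at (317,280). Now I turn the tool and go above the handle grips, with the camera on the nest side.

Request:
{"api": "jog_arm", "payload": {"rows": [[[0,0,0],[0,0,-10],8.5],[[0,0,0],[0,0,-10],8.5],[[0,0,0],[0,0,-10],8.5],[[0,0,0],[0,0,-10],8.5],[[0,0,0],[0,0,-10],8.5],[[0,0,0],[0,0,-10],8.5],[[0,0,0],[0,0,-10],8.5],[[0,0,0],[0,0,-10],8.5],[[0,0,0],[0,0,-10],8.5]]}}

```text
clock: 13.15
position: [627.3, -101.7, 172.8]
ee_rot: [1.0, -0.024, -0.002, 0.0]
contact_force: [0.3, 0.8, 0.9]
gripper_width: 85.5
```

Request:
{"api": "jog_arm", "payload": {"rows": [[[-4.5,-0.4,0],[0,0,0],8.5],[[-4.5,-0.3,0],[0,0,0],8.5],[[0,0,5],[0,0,0],8.5],[[0,0,2],[0,0,0],8.5],[[0,0,0],[0,0,0],8.5],[[0,0,0],[0,0,0],8.5]]}}

```text
clock: 13.9
position: [539.2, -90.0, 105.0]
ee_rot: [1.0, -0.026, 0.0, 0.0]
contact_force: [-0.3, -0.3, -0.2]
gripper_width: 84.9
```

Run:
```python
from h import *
s=arm.read_state(); m=eyes.camera_model('wrist');im=eyes.get_image('wrist')
T=R.from_quat(s['ee_rot']).as_matrix()
print(s['position'],s['contact_force'].round(1),s['joints'].round(2),s['clock'],T.round(3))
cv2.imwrite("pics/w7.png",im[:,:,::-1])
import pickle;pickle.dump((s,m,im),open("w7.pkl","wb"))
```

```text
[539.2095074  -90.0111226  105.02048851] [-0.3 -0.3 -0.2] [ 0.13  0.38 -0.35  0.   -0.84  1.39] 13.9 [[ 0.999 -0.053  0.   ]
 [-0.053 -0.999 -0.   ]
 [ 0.     0.    -1.   ]]
```

View pics/w7.png

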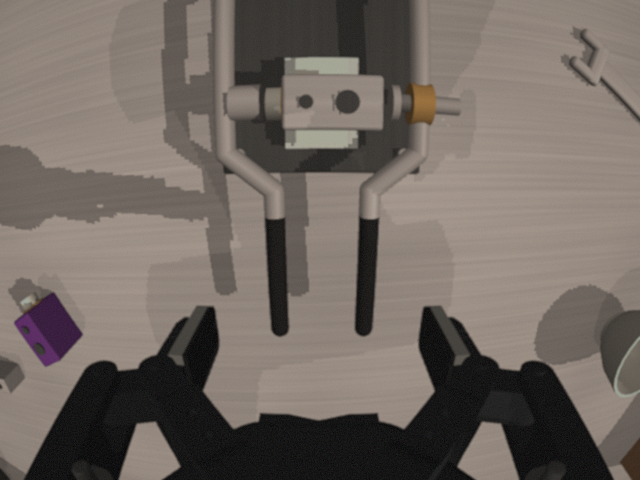

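Run:
```python
from h import *
import pickle
s,m,im=pickle.load(open("w7.pkl","rb"))
T=R.from_quat(s['ee_rot']).as_matrix(); p0=s['position']
t=lambda u,v,z=42:(T.T@(at_z('wrist',m,(u,v),z)-p0)).round(1)
for p in [(280,330),(364,330),(278,275),(367,275),(276,222),(370,222)]: print(p,t(*p))
a=im[50:150,210:470,::-1]; cv2.imwrite("pics/w7c.png",cv2.resize(a,None,fx=3,fy=3,interpolation=cv2.INTER_CUBIC))
```

```text
(280, 330) [-50.1 -26.4  63. ]
(364, 330) [-50.2  28.3  63. ]
(278, 275) [-10.5 -25.9  63. ]
(367, 275) [-10.6  28.1  63. ]
(276, 222) [ 22.8 -25.8  63. ]
(370, 222) [22.9 28.3 63. ]
```

View pics/w7c.png

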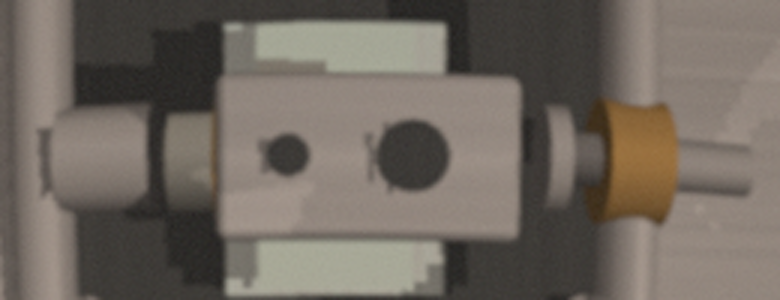

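Pads, plug and block are all in line, and the handle midline is 1.2 mm toward tool +y. I correct for that and go down.

Request:
{"api": "jog_arm", "payload": {"rows": [[[0,0.1,0],[0,0,0],8.5],[[0,0,3],[0,0,0],8.5],[[0,0,2.5],[0,0,0],8.5],[[0,0,2],[0,0,0],8.5],[[0,0,1],[0,0,0],8.5],[[0,0,0],[0,0,0],7.5],[[0,0,0],[0,0,0],7],[[0,0,0],[0,0,0],7]]}}

```text
clock: 14.95
position: [539.3, -90.9, 20.7]
ee_rot: [1.0, -0.026, 0.001, -0.0]
contact_force: [0.7, 0.3, -0.8]
gripper_width: 70.3
```

```bash
cat > look.py <<'E'
from h import *
import sys,pickle
n=sys.argv[1]
W=[];F=[]
for i in range(3):
    s=arm.read_state(); m=eyes.camera_model('wrist');im=eyes.get_image('wrist'); W.append(s['gripper_width']);F.append(s['contact_force'])
print(s['clock'],"pos",s['position'].round(1),"width",np.round(W,2),"F",np.mean(F,0).round(2),"tq",s['wrist_torque'].round(3))
cv2.imwrite(f"pics/{n}.png",im[:,:,::-1]); pickle.dump((s,m,im),open(n+".pkl","wb"))
E
python3 look.py w8
```

```text
15.05 pos [539.  -90.9  20.5] width [70.32 69.83 70.04] F [ 0.57  0.2  -0.49] tq [ 0.069 -0.006 -0.041]
```

View pics/w8.png

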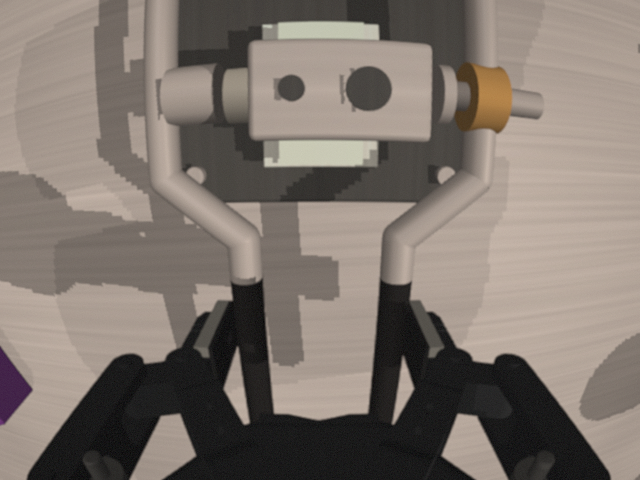

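The fingers are just outside both black handles, and the block, the plug at (235,95) and both pads are in view. I start to squeeze.

Request:
{"api": "jog_arm", "payload": {"rows": [[[0,0,0],[0,0,0],6.7],[[0,0,0],[0,0,0],6.4],[[0,0,0],[0,0,0],6.1],[[0,0,0],[0,0,0],5.8],[[0,0,0],[0,0,0],5.6],[[0,0,0],[0,0,0],5.4],[[0,0,0],[0,0,0],5.4]]}}

```text
clock: 15.98
position: [538.6, -90.9, 19.8]
ee_rot: [1.0, -0.026, -0.0, 0.0]
contact_force: [-1.0, 0.1, 2.0]
gripper_width: 53.8
```

```bash
python3 look.py w9
```

```text
16.075 pos [538.7 -90.9  19.8] width [53.76 53.73 54.15] F [-0.94  0.28  1.75] tq [-0.026  0.053 -0.028]
```

View pics/w9.png

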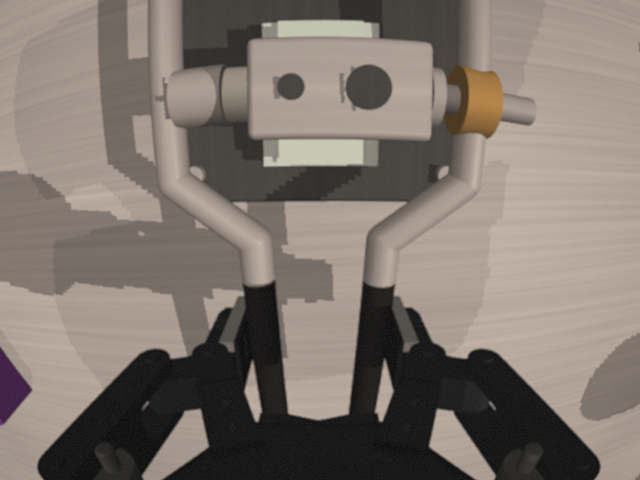

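Request:
{"api": "jog_arm", "payload": {"rows": [[[0,0,0],[0,0,0],5.3],[[0,0,0],[0,0,0],5.2],[[0,0,0],[0,0,0],5.1],[[0,0,0],[0,0,0],5.0],[[0,0,0],[0,0,0],5.0]]}}

```text
clock: 16.75
position: [538.6, -90.9, 19.8]
ee_rot: [1.0, -0.026, -0.0, -0.0]
contact_force: [-0.2, 1.4, 1.9]
gripper_width: 50.0
```

```bash
cat >> look.py <<'E'
a=im[20:150,140:560,::-1]; cv2.imwrite(f"pics/{n}c.png",cv2.resize(a,None,fx=1.9,fy=1.9,interpolation=cv2.INTER_CUBIC))
E
python3 look.py w10
```

```text
16.85 pos [538.7 -90.9  19.8] width [49.97 49.8  50.42] F [-0.55  0.87  2.29] tq [0.261 0.247 0.09 ]
```

View pics/w10c.png

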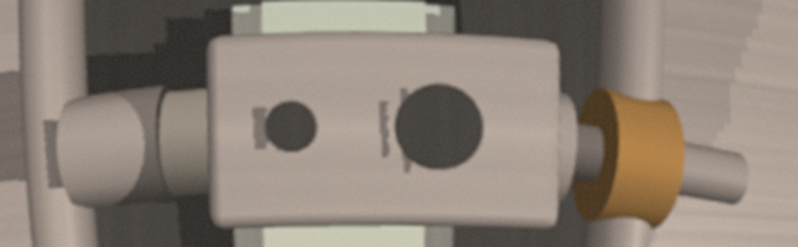

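Request:
{"api": "jog_arm", "payload": {"rows": [[[0,0,0],[0,0,0],4.95],[[0,0,0],[0,0,0],4.9],[[0,0,0],[0,0,0],4.85],[[0,0,0],[0,0,0],4.8],[[0,0,0],[0,0,0],4.8]]}}

```text
clock: 17.52
position: [538.6, -90.9, 19.8]
ee_rot: [1.0, -0.026, -0.0, 0.0]
contact_force: [-0.8, 1.0, 2.2]
gripper_width: 47.6
```

```bash
python3 look.py w11
```

```text
17.625 pos [538.7 -90.9  19.8] width [47.64 48.36 47.94] F [-1.11  0.49  2.53] tq [0.252 0.277 0.012]
```

View pics/w11c.png

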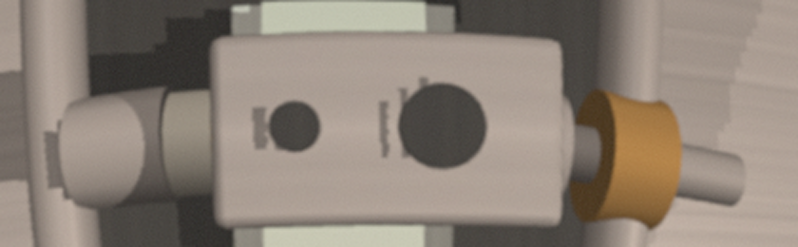

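Request:
{"api": "jog_arm", "payload": {"rows": [[[0,0,0],[0,0,0],4.75],[[0,0,0],[0,0,0],4.7],[[0,0,0],[0,0,0],4.65],[[0,0,0],[0,0,0],4.6],[[0,0,0],[0,0,0],4.6]]}}

```text
clock: 18.3
position: [538.6, -91.1, 19.9]
ee_rot: [1.0, -0.026, -0.0, 0.0]
contact_force: [-1.3, 1.0, 4.7]
gripper_width: 46.3
```

```bash
python3 look.py w12
```

```text
18.4 pos [538.6 -91.   19.9] width [46.32 45.98 45.94] F [-2.2   0.56  4.95] tq [0.033 0.56  0.055]
```

View pics/w12c.png

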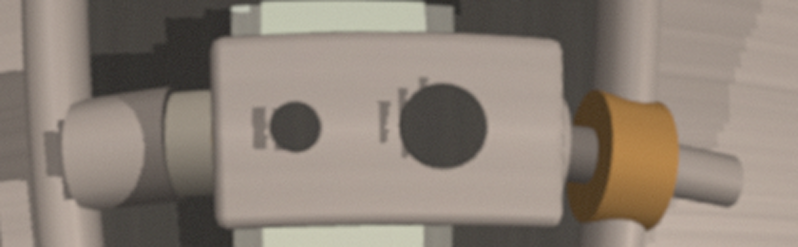

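Fz and the moment about y have risen from 2.5 to 5.0 N and from 0.28 to 0.56 N m, so the jaws have met the cartridge. I go on in finer steps.

Request:
{"api": "jog_arm", "payload": {"rows": [[[0,0,0],[0,0,0],4.56],[[0,0,0],[0,0,0],4.52],[[0,0,0],[0,0,0],4.52]]}}

```text
clock: 18.82
position: [538.5, -91.2, 20.0]
ee_rot: [1.0, -0.026, -0.0, 0.0]
contact_force: [-2.3, -0.5, 5.8]
gripper_width: 45.4
```

Request:
{"api": "jog_arm", "payload": {"rows": [[[0,0,0],[0,0,0],4.48],[[0,0,0],[0,0,0],4.44],[[0,0,0],[0,0,0],4.44]]}}

```text
clock: 19.2
position: [538.5, -91.3, 20.2]
ee_rot: [1.0, -0.026, -0.0, 0.0]
contact_force: [-2.8, -0.8, 7.4]
gripper_width: 44.7
```

```bash
python3 look.py w13
```

```text
19.3 pos [538.5 -91.2  20.2] width [44.74 44.28 44.6 ] F [-2.79 -0.45  6.81] tq [-0.241  0.637  0.055]
```

View pics/w13c.png

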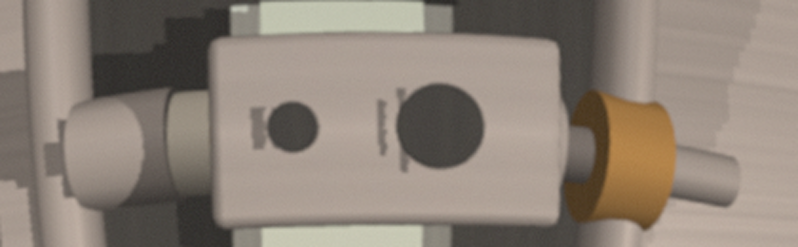

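Request:
{"api": "jog_arm", "payload": {"rows": [[[0,0,0],[0,0,0],4.4],[[0,0,0],[0,0,0],4.36],[[0,0,0],[0,0,0],4.36]]}}

```text
clock: 19.73
position: [538.5, -91.3, 20.2]
ee_rot: [1.0, -0.026, -0.0, 0.0]
contact_force: [-3.5, -2.3, 7.3]
gripper_width: 44.1
```

Request:
{"api": "jog_arm", "payload": {"rows": [[[0,0,0],[0,0,0],4.32],[[0,0,0],[0,0,0],4.28],[[0,0,0],[0,0,0],4.28]]}}

```text
clock: 20.1
position: [538.7, -91.1, 19.7]
ee_rot: [1.0, -0.027, -0.0, 0.0]
contact_force: [-0.8, -0.8, 2.8]
gripper_width: 42.9
```

```bash
python3 look.py w14
```

```text
20.2 pos [538.7 -91.   19.6] width [42.93 42.44 42.54] F [-0.93 -0.71  2.7 ] tq [-0.264  0.273 -0.036]
```

View pics/w14c.png

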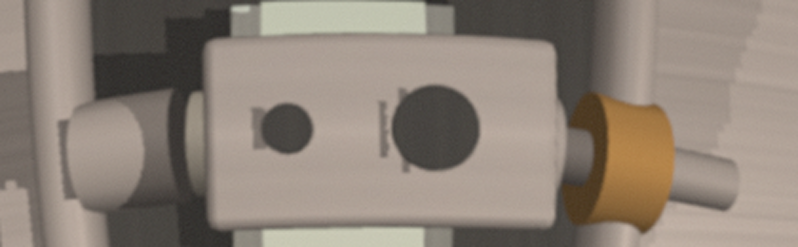

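Snap. Fz dropped from 7.3 to 2.7 N, the plug now shows about half as long (186–206), and there is a gap to the left pad. I'll let the handles spring open.

Request:
{"api": "jog_arm", "payload": {"rows": [[[0,0,0],[0,0,0],4.6],[[0,0,0],[0,0,0],5.1],[[0,0,0],[0,0,0],5.6],[[0,0,0],[0,0,0],6.1],[[0,0,0],[0,0,0],6.6],[[0,0,0],[0,0,0],7.5],[[0,0,0],[0,0,0],8.5],[[0,0,0],[0,0,0],8.5],[[0,0,0],[0,0,0],8.5]]}}

```text
clock: 21.38
position: [538.7, -90.9, 19.9]
ee_rot: [1.0, -0.026, 0.0, -0.0]
contact_force: [-0.0, -0.1, 0.3]
gripper_width: 84.9
```

```bash
python3 look.py w15
```

```text
21.475 pos [538.7 -90.9  19.8] width [84.92 84.94 84.9 ] F [-0.09  0.08 -0.12] tq [-0.025  0.05   0.018]
```

View pics/w15.png

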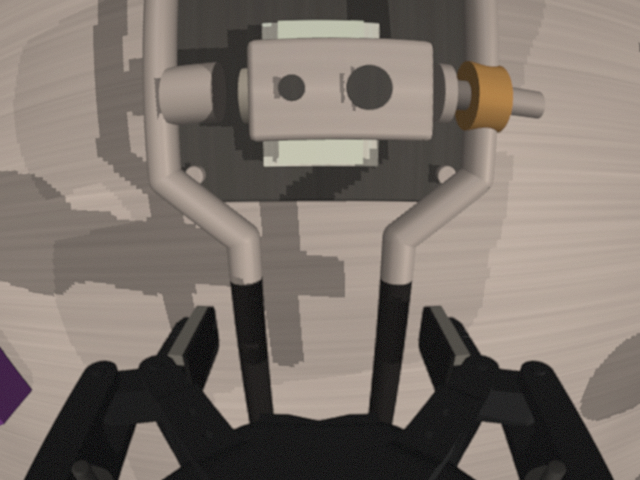

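The handles are fully open and back where they were, and the plug shows short at (244,95). I lift clear and check.

Request:
{"api": "jog_arm", "payload": {"rows": [[[0,0,-2],[0,0,0],8.5],[[0,0,-4],[0,0,0],8.5],[[0,0,-5],[0,0,0],8.5],[[0,0,-4],[0,0,0],8.5],[[0,0,0],[0,0,0],8.5],[[0,0,0],[0,0,0],8.5],[[0,0,0],[0,0,0],8.5]]}}

```text
clock: 22.4
position: [537.7, -91.0, 168.3]
ee_rot: [1.0, -0.027, -0.002, 0.0]
contact_force: [0.3, 0.8, -0.5]
gripper_width: 84.6
```

```bash
python3 look.py w16
python3 - <<'E'
from h import *
import pickle
s,m,im=pickle.load(open("w16.pkl","rb"))
a=im[0:260,180:460,::-1]; cv2.imwrite("pics/w16d.png",cv2.resize(a,None,fx=2.2,fy=2.2,interpolation=cv2.INTER_CUBIC))
im=eyes.get_image('scene'); cv2.imwrite("pics/s16.png",im[:,:,::-1])
E
```

```text
22.5 pos [538.  -91.  168.5] width [84.63 84.89 85.28] F [-0.21 -0.08 -0.29] tq [0.018 0.017 0.004]
```

View pics/w16d.png

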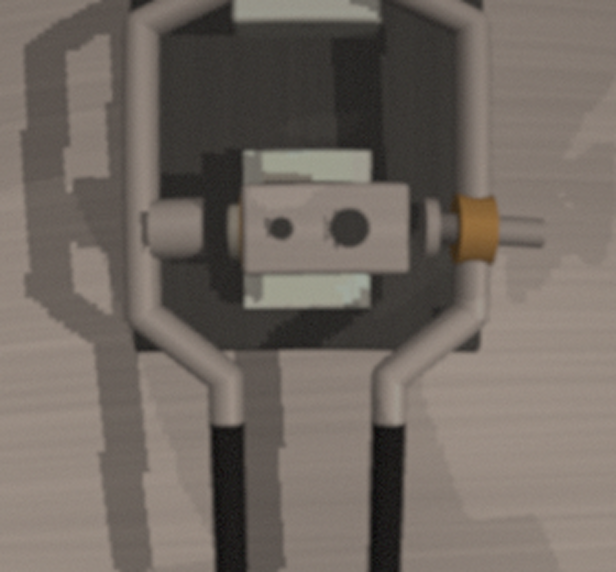

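View pics/s16.png

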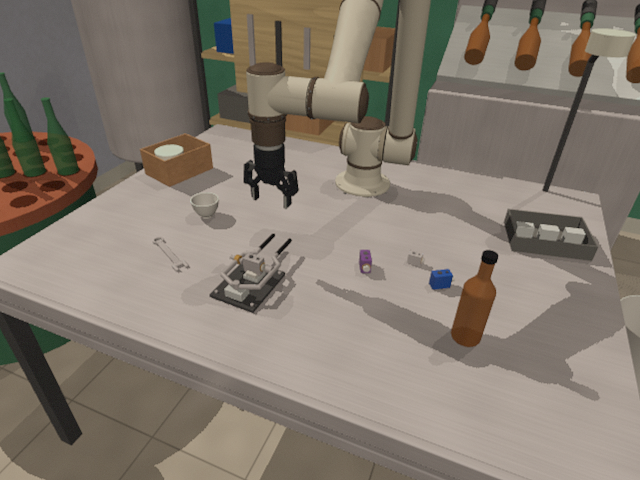

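```bash
python3 -c "
from bench import arm
print(arm.job_done())"
```

```text
the job is handed in; nothing more can be done
None
```

The larger grey cartridge is standing in the plier nest with its plug snapped home, and I handed the job in at about 22.6 s of the 64 s allowed.

- **Squeeze:** I closed the handles in small steps. The force at the wrist rose from about 2.5 N to a peak of 7.3 N, then dropped to 2.7 N at a finger opening of about 42.6 mm. I stopped there and opened up. By the sizes given, the seal would only be crushed about 6 mm further on.
- **Plug:** In the final wrist picture about 5 mm of it still shows, which matches home. I estimated this from the picture and did not measure it directly.
- **Final state:** The handles sprang fully open and the cartridge stands between the cheeks. The gripper is well clear, reading about zero force. The bottle, tub and wrench look unmoved in the scene camera.
- **Disagreement:** The overhead and wrist cameras differed by 3–4 mm on the nest's y position. I went by the wrist camera, and the cartridge went in without any side force.

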